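# Lock the cover of the rectangular tube block with the bladed key

### The arm

A 6-joint arm with a two-finger parallel gripper is mounted at the origin on the work surface. World frame = base frame: x ahead of the robot, y to its left, z up, the work surface at z = 0. Lengths are in m, angles in rad, forces in N, time in s.
With the tool pointing down it reaches from about 0.225 to 0.875 m from the base axis. Payload 3.4 kg.
Tool frame: the origin (TCP) lies midway between the tips of the shut fingers; the grasp point (between the pads) lies 19 mm behind it; z points along the fingers, y is the direction in which the jaws open and shut (so a half turn about z gives the same grasp; the last joint's range is limited). The gripper opens to 85 mm and grips with 20 to 120 N. Pads are 22 mm wide; open, the fingers measure 114 mm over their backs; the gripper's body (76 mm by 85 mm) begins 54 mm behind the grasp point. The pads swing forward as they close: fully open they stand 13 mm farther back than shut.
Start: joints at [-1.357, 0.276, 1.505, -0, 1.361, -0.121], TCP at [0.189, -0.543, 0.231] pointing down, gripper open.
Joint ranges: [-2.89, 2.89], [-0.75, 2.08], [0.22, 2.7], [-1.18, 4.32], [0.11, 2.71], [-2.7, 2.7]. Speed limits (rad/s): [2.57, 2.57, 3.14, 3.14, 3.14, 3.14].

### API

Orientations are given as a unit quaternion [w, x, y, z].
In Python, from rig import manip, optics, ticket gives the robot as it stands.
- The arm moves only by the shell command python3 -m pendant 'ROWS' [FORCE]. ROWS is JSON, a list of rows, each an object with "gripper": the finger opening in mm, from 0 to 85.4; "delta_pos": the shift along the tool's x, y, z in mm, a list of three; "spin": the turn about the tool's z in rad. A call has 1 to 20 rows; each row is the pose to reach, as a shift and turn from the pose commanded when the call began, along the tool's axes at that moment; what a row does not reach only later rows make up. A row lasts 1/10 s, in which the tool goes at most 50 mm and 8.59 degrees, less where a joint would pass 70% of its speed; a pose out of reach is approached as far as the arm can. A call with a gripper value outside its range is refused whole. The fingers move at their own pace and stop on an object; FORCE is the grip in N (left out, the last holds). Time passes only in rows, so rows that repeat a pose let the fingers close. It gives the time, the measured TCP pose, the force and the opening at its end, in the units of the state.
- manip.get_state(): the state, without advancing time (a new reading comes with each control period).
- optics.get_image(name): name is "scene" or "top"; returns the picture (480x640x3 uint8, blue, green, red); there is no depth.
- optics.camera_model(name): a dict with "fovy" (degrees; the focal length in pixels is half the picture's height over the tangent of half this angle, whatever the lens; pixels are square), "cx", "cy" (the principal point, pixels), "xyz" and "orientation" of the camera in the world. Camera axes: x right, y down, z forward; pixel columns grow to the right and rows downward; lengths in m; the calibration is good to about 2 mm. A picture is of the moment at which its call begins. camera_model takes no time and is no camera call.
- ticket.sign_off(): hands the job in, once; it reports no verdict.
The state is a dict: "clock": time; "qpos": joint angles; "qd": joint speeds; "effort": joint torques, N m; "position": TCP position; "ee_rot": TCP orientation; "contact_force": force on the tool from outside, world axes, zero at the start; "moment": the same for the moment, N m; "width": finger opening in m.
Only numpy, scipy, OpenCV 4.12 (cv2) and the standard library are available. Lean on these libraries where they do the work, as an engineer would, in place of code of your own. Each camera call takes 0.05 s, during which the arm holds its last target.

### The job

Take the bladed key (the tool with the flat paddle handle) from its holder, push its blade fully down into the slot of the lock on the rectangular tube block, and turn the lock clockwise until it comes to its stop, with the slot along the block's long side. Then let go and leave the key standing upright in the lock's slot. Turn the lock with the key, not with the fingers, and leave the lock on the round block as it is.

Things in the scene. Friction and masses are not known exactly. Their poses are not given: they have to be found in the camera images.
- key: Key upright in a white holder 24 mm tall, 0.12 kg; lifts straight out. Origin: middle of the blade's lower edge (8 mm up at start); z up, x along the blade's width. Blade 28 (x) x 5 (y) mm, z 0-16, tip 26 x 3; round shoulder 32 across, z 16-22; black paddle handle 36 (x) x 16 (y), z 22-72: grip across y. (The round-handled pin driver in the other holder is not needed.)
- lock (a joint): Rectangular block's lock, rad: starts 0.1-0.4, grows clockwise seen from above to a hard stop at 1.571 (slot along the long side). Friction 0.12 N m, stays where left; the blade has 4 degrees play in the slot, so turn some 5 degrees past nominal. Block fixed, white cover 106 x 156 mm, its top 53 mm up, lock in the middle, tube caps 4 mm high.
- slot (a point): Centre of the slot's mouth, at the top of the rectangular block's lock, 75 mm above the bench; turns with it: x along the slot, z up. Steel head 50 (x) x 40 mm, 22 high. Slot open-ended, 18 deep, 18 wide at the mouth, narrowing within 8 mm to 7. Fully in, the key's shoulder rests on the head, key origin 16 mm below this point. Blade fits either way round.
- round_slot_end (a point): One end of the slot of the similar lock on the round tube block (124 mm across, same height), at the top of its head, 25 mm from its turning axis. Leave it as it is.
Things that resemble listed ones, but are neither listed nor needed, are in the scene too. Leave any blue look-alike of the key alone.

How it is judged:
By the outcome, as a careful person would: the job done as asked, in the order asked, and still so for the second after the job is handed in, with the robot touching nothing.
It also fails if it takes over 43 s, if anything falls off the work surface, if the arm or the gripper's body presses on something with over 40 N, if the wrist force passes 120 N, or if a joint passes its speed limit or range.

## Working session

There is one attempt and no reset: what is moved stays moved. The work goes in short steps, Python scripts to look and compute and a shell command to move; the robot and the scene stay as the last step left them, time stands still between calls to the robot, and variables do not carry over. Pictures are saved under pics/ and viewed, and the job is handed in when it is done.

```bash
mkdir -p pics; ls; python3 - <<'E'
from rig import manip, optics, ticket
import cv2
for n in("scene","top"):
    cv2.imwrite(f"pics/{n}0.png",optics.get_image(n)); print(optics.camera_model(n))
print(manip.get_state())
E
```

```text
pics
{'fovy': 45.34344818267477, 'cx': 321.94914020788144, 'cy': 240.5907844310952, 'xyz': array([1.00133844, 0.04628406, 0.8281848 ]), 'orientation': array([-0.17824381,  0.6563016 ,  0.70782087, -0.19101561])}
{'fovy': 53.20334404985672, 'cx': 315.1050113027299, 'cy': 247.12642910808165, 'xyz': array([ 0.4443698 , -0.00312309,  0.70983103]), 'orientation': array([ 0.06883467, -0.6981976 ,  0.71101668, -0.04729873])}
{'clock': 0.1, 'qpos': array([-1.35702187e+00,  2.76524929e-01,  1.50602587e+00, -3.53212965e-05,
        1.36067962e+00, -1.21002936e-01]), 'qd': array([ 1.99857671e-03, -2.85638371e-03, -3.60707123e-03, -8.07248860e-05,
        6.85136950e-04,  4.17232177e-04]), 'effort': array([ 2.40115027e-03, -4.17698658e+01, -2.46403992e+01, -1.77154238e-04,
        5.74948834e-03,  1.52451884e-05]), 'position': array([ 0.18880124, -0.54261703,  0.23052239]), 'ee_rot': array([-8.17204079e-04,  9.86022246e-01,  1.66611702e-01, -5.52216445e-05]), 'contact_force': array([-0.12961333,  0.33746513,  0.19110874]), 'moment': array([-0.00157166, -0.00799869, -0.02073561]), 'width': 0.08551158228844444}
```

View pics/scene0.png

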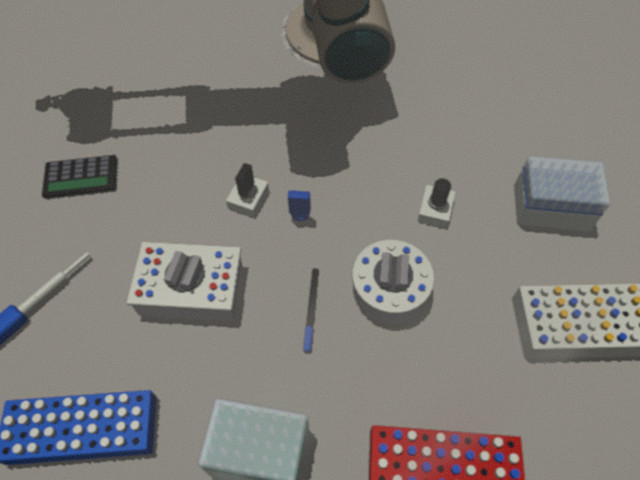

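View pics/top0.png

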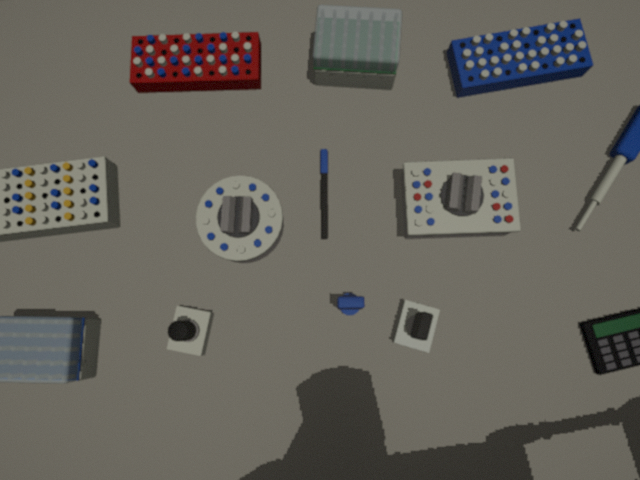

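The scene picture shows the key at about (246,182) in its holder, the rectangular block's lock at (184,270) and the blue look-alike at (299,203). In the top picture the key is at (420,325), the rectangular lock at (463,193) and the round lock at (237,214). I'll zoom in on the key and the lock next.

```bash
cat > h.py <<'E'
import numpy as np, cv2
from scipy.spatial.transform import Rotation as R
from rig import manip, optics
def cam(n):
    m=optics.camera_model(n); q=m["orientation"]; Rm=R.from_quat([q[1],q[2],q[3],q[0]]).as_matrix()
    return m["xyz"],Rm,240/np.tan(np.radians(m["fovy"]/2)),m["cx"],m["cy"]
def ray(n,uv):
    p,Rm,f,cx,cy=cam(n); d=Rm@np.array([(uv[0]-cx)/f,(uv[1]-cy)/f,1]); return p,d/np.linalg.norm(d)
def onz(n,uv,z):
    p,d=ray(n,uv); return p+d*(z-p[2])/d[2]
def proj(n,P):
    p,Rm,f,cx,cy=cam(n); c=Rm.T@(np.asarray(P)-p); return np.array([cx+f*c[0]/c[2],cy+f*c[1]/c[2]])
def tri(uva,uvb):
    p,d=ray("scene",uva);q,e=ray("top",uvb)
    A=np.c_[d,-e];s=np.linalg.lstsq(A,q-p,rcond=None)[0];a=p+s[0]*d;b=q+s[1]*e
    return (a+b)/2,np.linalg.norm(a-b)
def crop(src,out,x0,y0,w,h,k):
    im=cv2.imread(src)[y0:y0+h,x0:x0+w]; cv2.imwrite(out,cv2.resize(im,None,fx=k,fy=k,interpolation=cv2.INTER_CUBIC))
E
python3 - <<'E'
from h import *
a=cv2.imread("pics/top0.png"); b=cv2.imread("pics/scene0.png")
z=lambda im,x,y,w,h:cv2.resize(im[y:y+h,x:x+w],(400,300),interpolation=cv2.INTER_CUBIC)
c=np.vstack([np.hstack([z(a,400,150,120,90),z(a,380,290,80,60)]),np.hstack([z(b,125,235,120,90),z(b,205,155,80,60)])])
cv2.imwrite("pics/z.png",np.clip(c.astype(float)*1.6,0,255).astype(np.uint8))
E
```

```text
(no output)
```

View pics/z.png

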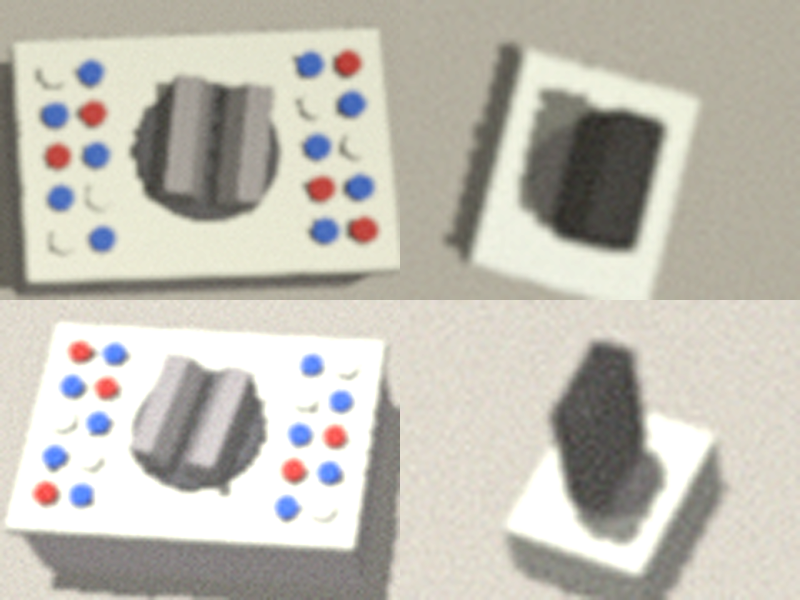

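The zoomed picture shows the lock's two steel ridges with the slot between them, and the key's dark paddle in its holder. I'll measure the cover, holder, paddle and slot with masks.

```bash
cat > m1.py <<'E'
from h import *
def big(n,x,y,w,h,k=8):
    im=cv2.imread(f"pics/{n}0.png")[y:y+h,x:x+w]; return cv2.resize(im,None,fx=k,fy=k,interpolation=cv2.INTER_CUBIC)
def px(c,x,y,k=8): return (np.asarray(c,float)+.5)/k-.5+np.array([x,y])
def comp(mask):
    cs,_=cv2.findContours(mask.astype(np.uint8),cv2.RETR_EXTERNAL,cv2.CHAIN_APPROX_NONE)
    return max(cs,key=cv2.contourArea)
def quad(c):
    h=cv2.convexHull(c)
    return cv2.approxPolyN(h,4,-1,True).reshape(-1,2) if hasattr(cv2,'approxPolyN') else cv2.boxPoints(cv2.minAreaRect(h))
for nm,z,rois,thr in [("cover",.053,{"top":(395,150,130,95),"scene":(120,235,130,90)},(118,150)),("holder",.024,{"top":(385,295,60,60),"scene":(220,170,55,50)},(118,150))]:
    for (n,r),t in zip(rois.items(),thr):
        b=big(n,*r); g=b.min(2)if nm=="holder" else b.max(2)
        t2,_=cv2.threshold(g,0,255,cv2.THRESH_OTSU)
        s=g[g>t2] if nm=="holder" else g
        m=g>t
        c=comp(m); q=px(quad(c),r[0],r[1])
        W=np.array([onz(n,u,z) for u in q])[:,:2]
        L=np.linalg.norm(np.roll(W,-1,0)-W,axis=1)*1e3
        d=np.roll(W,-1,0)-W
        print(nm,n,"otsu",t2,"px",q.round(1).tolist(),"ctr",W.mean(0).round(4),"sides",L.round(1),"ang",np.degrees(np.arctan2(d[:,1],d[:,0])).round(1))
for n,p in(("top",(425,240)),("top",(470,165)),("top",(450,250)),("scene",(180,300)),("scene",(150,250))):
    im=cv2.imread(f"pics/{n}0.png"); print(n,p,im[p[1],p[0]])
E
python3 m1.py
```

```text
Traceback (most recent call last):
  File "m1.py", line 17, in <module>
    c=comp(m); q=px(quad(c),r[0],r[1])
                    ~~~~^^^
  File "m1.py", line 10, in quad
    return cv2.approxPolyN(h,4,-1,True).reshape(-1,2) if hasattr(cv2,'approxPolyN') else cv2.boxPoints(cv2.minAreaRect(h))
           ~~~~~~~~~~~~~~~^^^^^^^^^^^^^
cv2.error: OpenCV(4.12.0) :-1: error: (-5:Bad argument) in function 'approxPolyN'
> Overload resolution failed:
>  - Argument 'epsilon_percentage' must be float, not bool
>  - Argument 'epsilon_percentage' must be float, not bool
```

```bash
sed -i 's/approxPolyN(h,4,-1,True)/approxPolyN(h,4)/' m1.py; python3 m1.py
```

```text
cover top otsu 99.0 px [[521.6, 230.4], [407.9, 234.2], [403.3, 161.2], [513.6, 157.1]] ctr [ 0.623  -0.1901] sides [156.  105.9 155.4 106. ] ang [  90.7    0.8  -89.3 -178.8]
cover scene otsu 124.0 px [[240.1, 246.2], [230.4, 309.2], [124.6, 302.8], [141.3, 240.2]] ctr [ 0.6232 -0.1897] sides [106.1 156.6 106.8 155.4] ang [   0.8  -89.4 -179.8   90.4]
holder top otsu 80.0 px [[439.8, 309.1], [428.9, 352.7], [393.7, 342.6], [405.2, 299.2]] ctr [ 0.4436 -0.1242] sides [62.7 50.3 62.9 50.1] ang [ 162.9   73.2  -17.4 -107.1]
holder scene otsu 101.0 px [[252.1, 208.9], [225.4, 199.8], [233.8, 185.4], [272.7, 171.3]] ctr [ 0.4452 -0.124 ] sides [49.7 32.1 72.1 84.5] ang [-107.5  162.6  119.1  -17.3]
top (425, 240) [101 110 115]
top (470, 165) [130 142 143]
top (450, 250) [100 110 113]
scene (180, 300) [177 187 188]
scene (150, 250) [ 47  52 151]
```

```bash
cat > m2.py <<'E'
from m1 import *
print("----")
b=big("top",405,300,40,50,16); g=b.max(2)
print([int(x) for x in g[20*16,::16]])
print([int(x) for x in g[25*16,::16]])
print([int(x) for x in g[::16,18*16]])
b2=big("scene",230,155,45,55,16); g2=b2.max(2)
for r in (12,20,30,40): print([int(x) for x in g2[r*16,::16]])
o=np.vstack([b[:640],b[640:]]) 
h=np.zeros((880,640,3),np.uint8); 
cv2.imwrite("pics/k1.png",np.clip(cv2.resize(b,(480,600)).astype(float)*2.5,0,255).astype(np.uint8))
cv2.imwrite("pics/k2.png",np.clip(cv2.resize(b2,(480,587)).astype(float)*2.5,0,255).astype(np.uint8))
E
python3 m2.py | sed -n '/----/,$p'
```

```text
----
[109, 92, 68, 61, 58, 60, 62, 59, 54, 45, 36, 36, 36, 36, 37, 37, 40, 43, 43, 44, 43, 43, 45, 46, 44, 42, 57, 97, 138, 152, 151, 148, 139, 122, 113, 112, 111, 112, 112, 113]
[76, 64, 55, 60, 61, 61, 60, 51, 42, 36, 32, 33, 37, 36, 35, 38, 45, 46, 43, 43, 45, 44, 45, 42, 42, 66, 109, 142, 152, 152, 147, 132, 117, 112, 111, 111, 114, 114, 113, 113]
[114, 113, 112, 112, 119, 135, 148, 151, 151, 151, 151, 138, 94, 48, 36, 42, 41, 40, 42, 43, 43, 44, 45, 45, 43, 43, 46, 45, 46, 45, 45, 46, 45, 42, 41, 43, 46, 46, 38, 45, 87, 134, 152, 151, 150, 150, 150, 149, 149, 149]
[140, 137, 139, 141, 137, 138, 139, 139, 143, 141, 134, 115, 86, 66, 56, 52, 55, 56, 57, 55, 54, 67, 100, 128, 140, 139, 140, 139, 139, 139, 138, 140, 139, 138, 135, 137, 141, 139, 137, 136, 138, 140, 140, 138, 138]
[139, 139, 139, 139, 139, 133, 122, 95, 67, 56, 54, 57, 55, 55, 57, 50, 50, 53, 50, 50, 50, 45, 58, 93, 127, 139, 139, 142, 142, 139, 140, 141, 143, 140, 139, 140, 139, 139, 139, 140, 139, 138, 139, 138, 137]
[140, 139, 137, 138, 147, 154, 141, 99, 61, 50, 50, 53, 51, 52, 49, 52, 54, 51, 49, 49, 52, 50, 50, 65, 99, 131, 153, 173, 181, 181, 179, 179, 180, 180, 180, 178, 155, 118, 108, 128, 137, 140, 142, 138, 137]
[177, 182, 182, 181, 181, 179, 182, 179, 159, 121, 77, 52, 51, 53, 55, 56, 51, 56, 63, 70, 71, 72, 73, 71, 73, 94, 133, 166, 182, 181, 168, 140, 102, 82, 80, 80, 78, 76, 84, 106, 128, 140, 140, 140, 140]
```

View pics/k1.png

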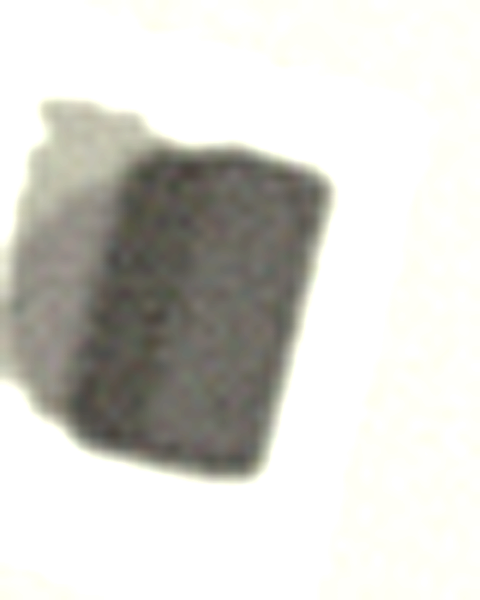

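View pics/k2.png

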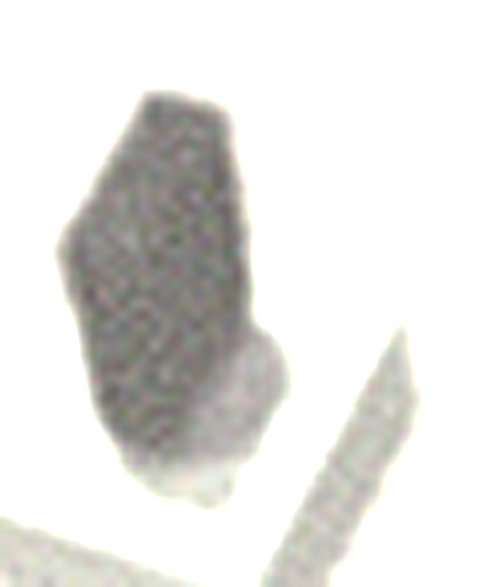

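The two pictures show the paddle's top face. Its outer long edge runs from (432.3,315.2) to (426.3,339.3) in the top view. I'll fit that edge and the slot grooves.

```bash
cat > m3.py <<'E'
from m1 import *
print("----")
x,y,w,h=405,300,40,50
b=big("top",x,y,w,h,16);g=b.max(2)
c=px(comp(g<95).reshape(-1,2),x,y,16)
W=np.array([onz("top",u,.080)[:2] for u in c])
r=cv2.minAreaRect((W*1e4).astype(np.float32)); print("dark hull rect(mm)",np.array(r[0])/1e4,np.array(r[1])/10,r[2])
# outer edge: pts nearest the segment
A,B=np.array([432.3,315.2]),np.array([426.3,339.3]); t=(B-A)/np.linalg.norm(B-A);nn=np.array([-t[1],t[0]])
s=(c-A)@t; d=(c-A)@nn; L=np.linalg.norm(B-A)
e=(np.abs(d)<1.5)&(s>4)&(s<L-4)
P=W[e]; v=cv2.fitLine(P.astype(np.float32),cv2.DIST_L2,0,0,0).ravel(); a=np.degrees(np.arctan2(v[1],v[0])); print("edge n",e.sum(),"ang",a)
u=v[:2]*np.sign(v[0]); n=np.array([-u[1],u[0]])
if n[1]<0:n=-n   # inward = +y
su=(W-v[2:])@u; sn=(W-v[2:])@n
print("perp range mm",sn.min()*1e3,sn.max()*1e3)
band=(sn>.003)&(sn<.013)
print("along range in band", su[band].min(),su[band].max(), (su[band].max()-su[band].min())*1e3)
mid=(su[band].min()+su[band].max())/2
ctr=v[2:]+u*mid+n*.008; print("key centre from edge",ctr, "inward",n, "back end:",v[2:]+u*su[band].min()+n*.008)
# back-edge at bottom of image
for z in(.024,.030): print(z,proj("top",[*ctr,z]))
C=[np.array([*(ctr+sx*u*.018+sy*n*.008),zz]) for zz in(.08,.03) for sx in(-1,1) for sy in (-1,1)]
print("proj scene",[proj("scene",q).round(1).tolist() for q in C])
print("proj top",[proj("top",q).round(1).tolist() for q in C])
# slot
for n_,(X,Y,Wd,Hh) in {"top":(435,165,60,60),"scene":(160,240,50,60)}.items():
    b=big(n_,X,Y,Wd,Hh,8); g=b.max(2)
    k=np.clip(b.astype(float)*1.6,0,255).astype(np.uint8); cv2.imwrite(f"pics/slot_{n_}.png",cv2.resize(k,(int(Wd*10),int(Hh*10))))
    print(n_,"ctr px",proj(n_,[.6231,-.1899,.075]))
E
python3 m3.py | sed -n '/----/,$p'
```

```text
----
dark hull rect(mm) [ 0.44587305 -0.11464219] [32.84367371 36.30775146] 72.82852935791016
edge n 262 ang -17.092196
perp range mm -0.13925408436541722 32.72511035584989
along range in band -0.01829521465306954 0.017806762423076557 36.1019770761461
key centre from edge [ 0.44352415 -0.12260598] inward [0.29391015 0.9558331 ] back end: [ 0.42627042 -0.11730061]
0.024 [415.73995113 325.79883781]
0.03 [416.49560607 325.79233395]
proj scene [[243.5, 160.8], [252.4, 163.6], [234.0, 177.3], [243.0, 180.2], [246.9, 179.0], [255.4, 181.7], [237.8, 195.0], [246.4, 197.9]]
proj top [[426.0, 341.2], [413.8, 337.6], [432.8, 313.9], [420.7, 310.5], [418.9, 340.1], [407.7, 336.8], [425.3, 314.9], [414.1, 311.6]]
top ctr px [465.60343419 190.77884581]
scene ctr px [180.98946825 266.79965307]
```

View pics/slot_top.png

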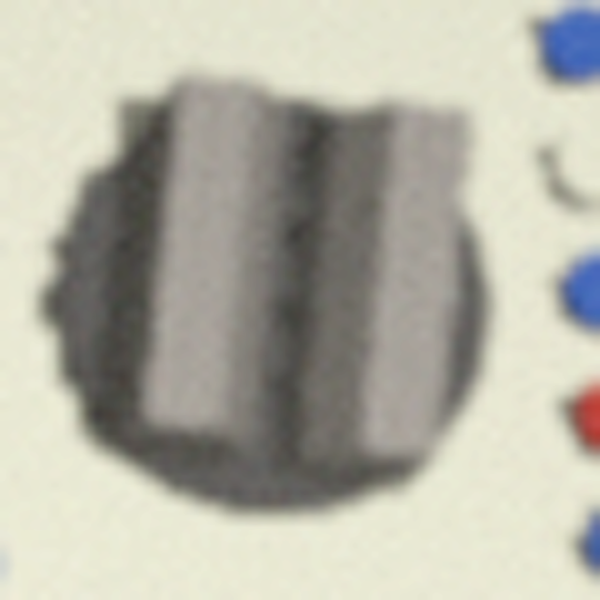

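View pics/slot_scene.png

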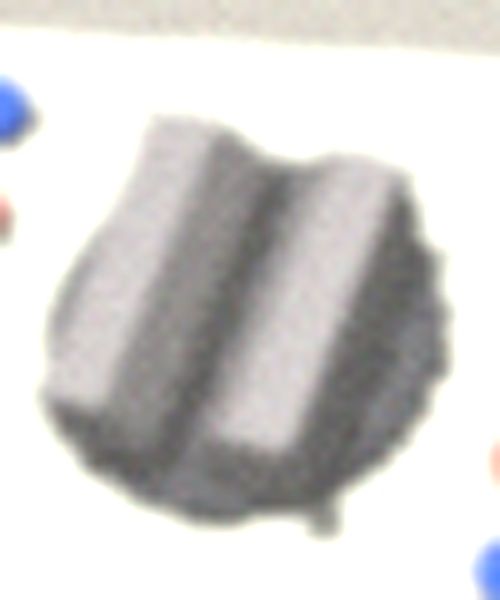

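The edge-based key centre projects about 1.9 px off in the scene view, so I'll triangulate the paddle's outer edge from both views to settle its height and offset.

```bash
cat > m4.py <<'E'
from m1 import *
print("----")
b=big("top",405,300,40,50,16);ct=px(comp(b.max(2)<95).reshape(-1,2),405,300,16)
b=big("scene",230,155,45,55,16);cs=px(comp(b.max(2)<85).reshape(-1,2),230,155,16)
def edge(c,A,B,tr):
    A,B=map(np.array,(A,B));L=np.linalg.norm(B-A);t=(B-A)/L;n=np.array([-t[1],t[0]])
    s=(c-A)@t;d=(c-A)@n;e=(np.abs(d)<1.3)&(s>tr)&(s<L-tr)
    v=cv2.fitLine(c[e].astype(np.float32),cv2.DIST_L2,0,0,0).ravel(); return v,e.sum()
def inter(v,w):
    s=np.linalg.solve(np.c_[v[:2],-w[:2]],w[2:]-v[2:]); return v[2:]+s[0]*v[:2]
eT,n1=edge(ct,(432.3,315.2),(426.3,339.3),4)
eTn,_=edge(ct,(421.5,312.9),(432.3,315.2),2.5) # +x short edge
eTs,_=edge(ct,(412,337.5),(426.3,339.3),2.5)
eS,n2=edge(cs,(244,164),(235.8,178),2.5)
eSs,n3=edge(cs,(244,164),(251,165.5),1.5)
eSd,n4=edge(cs,(235.8,178.5),(239.5,195),3)
eSr,n5=edge(cs,(251.5,166),(253,183),3)
print(n1,n2,n3,n4,n5)
far=(inter(eT,eTs),inter(eS,eSs)); near=(inter(eT,eTn),inter(eS,eSd)); 
print("far",far,tri(far[1],far[0])); print("near",near,tri(near[1],near[0]))
P=tri(far[1],far[0])[0];Q=tri(near[1],near[0])[0]; print(np.linalg.norm(P-Q))
fr=inter(eSs,eSr); print("far right scene",fr)
# near/far outer line at z .08 in scene
for v in(.076,.080,.084): print(v,onz("scene",far[1],v),onz("top",far[0],v),onz("scene",near[1],v),onz("top",near[0],v))
# holder corners both views, z
for s,t in (((252.1,208.9),(405.2,299.2)),):print("holder",tri(s,t))
E
python3 m4.py | sed -n '/----/,$p'
```

```text
----Traceback (most recent call last):
  File "m4.py", line 12, in <module>
    eTn,_=edge(ct,(421.5,312.9),(432.3,315.2),2.5) # +x short edge
          ~~~~^^^^^^^^^^^^^^^^^^^^^^^^^^^^^^^^^^^^
  File "m4.py", line 8, in edge
    v=cv2.fitLine(c[e].astype(np.float32),cv2.DIST_L2,0,0,0).ravel(); return v,e.sum()
      ~~~~~~~~~~~^^^^^^^^^^^^^^^^^^^^^^^^^^^^^^^^^^^^^^^^^^^
cv2.error: OpenCV(4.12.0) /io/opencv/modules/imgproc/src/linefit.cpp:50: error: (-215:Assertion failed) count > 0 in function 'fitLine2D_wods'
```

```bash
sed -i 's/(421.5,312.9),(432.3,315.2),2.5/(423.5,312.2),(432.3,314.4),1.5/; s/(412,337.5),(426.3,339.3),2.5/(412,336.7),(426,339.6),2.5/' m4.py
python3 m4.py | sed -n '/----/,$p'
```

```text
----
262 154 64 170 176
far (array([426.17572, 340.49207], dtype=float32), array([243.71902, 162.86845], dtype=float32)) (array([ 0.4246485 , -0.12560916,  0.07537655]), np.float64(0.000998875587129519))
near (array([432.77774, 314.09567], dtype=float32), array([235.1088 , 177.56935], dtype=float32)) (array([ 0.45814772, -0.13472515,  0.07918861]), np.float64(0.0018119683354120525))
0.034926081311388135
far right scene [250.91452 164.87408]
0.076 [ 0.42517574 -0.12495582  0.076     ] [ 0.42468746 -0.12599652  0.076     ] [ 0.45593532 -0.13456107  0.076     ] [ 0.45825759 -0.13632027  0.076     ]
0.08 [ 0.42823968 -0.1240452   0.08      ] [ 0.42481168 -0.12522108  0.08      ] [ 0.45883569 -0.13359937  0.08      ] [ 0.45816995 -0.13547968  0.08      ]
0.084 [ 0.43130362 -0.12313457  0.084     ] [ 0.42493589 -0.12444565  0.084     ] [ 0.46173605 -0.13263766  0.084     ] [ 0.4580823 -0.1346391  0.084    ]
holder (array([ 0.48087   , -0.10913055,  0.02471547]), np.float64(0.0007269605738202362))
```

The two views of the paddle agree to about 1.5 mm, so I'll use their mean. Next is the lock head: outer ridge corners at z = 0.075 in both views, giving the slot's centre and angle.

```bash
cat > m5.py <<'E'
from h import *
T=[(178,80),(468,106),(430,460),(143,422)]
W=np.array([onz("top",((x+5)/10-.5+435,(y+5)/10-.5+165),.075) for x,y in T])[:,:2]
S=[(150,120),(408,172),(292,452),(45,402)]
V=np.array([onz("scene",((x+5)/10-.5+160,(y+5)/10-.5+240),.075) for x,y in S])[:,:2]
for X in(W,V):
    d=np.roll(X,-1,0)-X; print(X.round(4).tolist(),X.mean(0),"len",np.linalg.norm(d,axis=1)*1e3,"ang",np.degrees(np.arctan2(d[:,1],d[:,0])).round(1))
# bright ridge masks
for n,(x,y,w,h),t in(("top",(435,165,60,60),85),("scene",(160,240,50,60),112)):
    im=cv2.imread(f"pics/{n}0.png")[y:y+h,x:x+w];b=cv2.resize(im,None,fx=8,fy=8,interpolation=cv2.INTER_CUBIC).astype(int)
    hsv=b.max(2)-b.min(2)
    print(n,[b[h*4,i*8].tolist() for i in range(0,w,2)])
E
python3 m5.py
```

```text
[[0.6486, -0.1743], [0.6439, -0.2132], [0.5946, -0.2045], [0.6008, -0.1666]] [ 0.62196372 -0.18963656] len [39.18240541 50.0403833  38.44907934 48.44909863] ang [-96.9 170.1  80.8  -9.1]
[[0.599, -0.2038], [0.6049, -0.1636], [0.652, -0.172], [0.6467, -0.2095]] [ 0.62565108 -0.18725094] len [40.60795941 47.81167109 37.82390273 47.99864576] ang [ 81.7 -10.1 -98.  173.2]
top [[132, 145, 146], [133, 146, 147], [93, 103, 103], [51, 54, 55], [59, 62, 62], [55, 56, 58], [41, 45, 44], [42, 47, 46], [86, 91, 96], [99, 103, 107], [97, 101, 105], [95, 101, 104], [83, 87, 89], [72, 75, 79], [51, 54, 54], [43, 47, 47], [61, 65, 65], [63, 67, 69], [66, 71, 72], [92, 96, 99], [98, 103, 105], [95, 100, 103], [97, 101, 104], [73, 76, 77], [70, 75, 75], [124, 136, 137], [132, 145, 145], [131, 144, 145], [95, 95, 94], [107, 60, 38]]
scene [[175, 185, 183], [174, 186, 186], [168, 179, 177], [115, 120, 120], [117, 117, 120], [129, 131, 135], [134, 134, 139], [120, 118, 124], [88, 92, 91], [91, 93, 94], [81, 83, 85], [66, 70, 68], [72, 73, 75], [99, 98, 103], [121, 123, 124], [129, 131, 132], [131, 134, 137], [120, 117, 124], [74, 75, 77], [66, 65, 67], [59, 63, 62], [76, 74, 75], [109, 115, 115], [167, 177, 179], [175, 187, 187]]
```

```bash
python3 -m pendant '[{"gripper":60,"delta_pos":[379,-313,80],"spin":-2.508},{"gripper":60,"delta_pos":[379,-313,80],"spin":-2.508},{"gripper":60,"delta_pos":[379,-313,80],"spin":-2.508},{"gripper":60,"delta_pos":[379,-313,80],"spin":-2.508},{"gripper":60,"delta_pos":[379,-313,80],"spin":-2.508},{"gripper":60,"delta_pos":[379,-313,80],"spin":-2.508},{"gripper":60,"delta_pos":[379,-313,80],"spin":-2.508},{"gripper":60,"delta_pos":[379,-313,80],"spin":-2.508},{"gripper":60,"delta_pos":[379,-313,80],"spin":-2.508},{"gripper":60,"delta_pos":[379,-313,80],"spin":-2.508},{"gripper":60,"delta_pos":[379,-313,80],"spin":-2.508},{"gripper":60,"delta_pos":[379,-313,80],"spin":-2.508},{"gripper":60,"delta_pos":[379,-313,80],"spin":-2.508},{"gripper":60,"delta_pos":[379,-313,80],"spin":-2.508},{"gripper":60,"delta_pos":[379,-313,80],"spin":-2.508},{"gripper":60,"delta_pos":[379,-313,80],"spin":-2.508},{"gripper":60,"delta_pos":[379,-313,80],"spin":-2.508},{"gripper":60,"delta_pos":[379,-313,80],"spin":-2.508},{"gripper":60,"delta_pos":[379,-313,80],"spin":-2.508}]' 40
cat > st.py <<'E'
from h import *
s=manip.get_state(); q=s["ee_rot"]; M=R.from_quat([q[1],q[2],q[3],q[0]]).as_matrix()
print("t",round(s["clock"],2),"pos",s["position"].round(4),"xang",np.degrees(np.arctan2(M[1,0],M[0,0])).round(2),"z",M[:,2].round(3),"q",s["qpos"].round(3),"F",s["contact_force"].round(1),"M",s["moment"].round(2),"w",round(s["width"]*1e3,1))
E
python3 st.py
```

```text
clock: 2.0
position: [0.4438, -0.1229, 0.1511]
ee_rot: [-0.0, 0.15, 0.989, 0.0]
contact_force: [0.1, -0.2, -0.6]
width: 0.0602
t 2.0 pos [ 0.4438 -0.1229  0.1511] xang 162.75 z [-0.001  0.    -1.   ] q [-0.421  0.169  1.865 -0.     1.109 -1.691] F [ 0.1 -0.2 -0.6] M [-0.04  0.    0.04] w 60.2
```

```bash
python3 - <<'E'
from h import *
a=optics.get_image("scene"); b=optics.get_image("top")
cv2.imwrite("pics/s1.png",a);cv2.imwrite("pics/t1.png",b)
p=manip.get_state()["position"]
print(proj("scene",p),proj("top",p))
z=lambda im,x,y,w,h:cv2.resize(im[y:y+h,x:x+w],(400,300),interpolation=cv2.INTER_CUBIC)
c=np.hstack([z(a,165,80,160,120),z(b,360,260,160,120)])
cv2.imwrite("pics/z1.png",np.clip(c.astype(float)*1.8,0,255).astype(np.uint8))
E
```

```text
[237.51672925 141.95894504] [435.52266568 325.2549544 ]
```

View pics/z1.png

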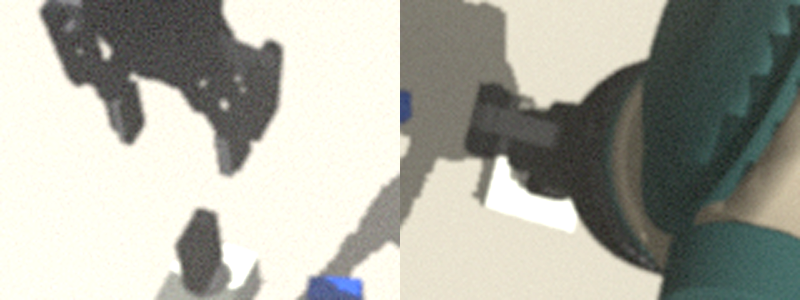

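The picture shows the open fingertips straddling the key (scene mid-point about (237,143), where the TCP projects). The alignment is good, so I descend and grip.

```bash
python3 -m pendant '[{"gripper":60,"delta_pos":[0,-0.5,40],"spin":0},{"gripper":60,"delta_pos":[0,-0.5,75],"spin":0},{"gripper":60,"delta_pos":[0,-0.5,100],"spin":0},{"gripper":60,"delta_pos":[0,-0.5,111],"spin":0},{"gripper":60,"delta_pos":[0,-0.5,111],"spin":0},{"gripper":30,"delta_pos":[0,-0.5,111],"spin":0},{"gripper":20,"delta_pos":[0,-0.5,111],"spin":0},{"gripper":10,"delta_pos":[0,-0.5,111],"spin":0},{"gripper":5,"delta_pos":[0,-0.5,111],"spin":0},{"gripper":5,"delta_pos":[0,-0.5,111],"spin":0},{"gripper":5,"delta_pos":[0,-0.5,111],"spin":0},{"gripper":5,"delta_pos":[0,-0.5,111],"spin":0}]' 50; python3 st.py
```

```text
clock: 3.3
position: [0.4449, -0.1239, 0.0415]
ee_rot: [0.001, 0.149, 0.989, -0.0]
contact_force: [-0.5, -0.1, 6.0]
width: 0.0154
t 3.3 pos [ 0.4449 -0.1239  0.0415] xang 162.87 z [ 0.003 -0.001 -1.   ] q [-0.422  0.305  2.017 -0.     0.817 -1.694] F [-0.5 -0.1  6. ] M [ 0.1   0.06 -0.01] w 15.4
```

```bash
python3 -m pendant '[{"gripper":5,"delta_pos":[0,0,-15],"spin":0},{"gripper":5,"delta_pos":[0,0,-40],"spin":0},{"gripper":5,"delta_pos":[0,0,-80],"spin":0},{"gripper":5,"delta_pos":[0,0,-110],"spin":0},{"gripper":5,"delta_pos":[-40,-2,-110],"spin":-0.03},{"gripper":5,"delta_pos":[-85,-5,-110],"spin":-0.07},{"gripper":5,"delta_pos":[-130,-8,-110],"spin":-0.1},{"gripper":5,"delta_pos":[-170,-10,-110],"spin":-0.133},{"gripper":5,"delta_pos":[-189.5,-10.2,-110],"spin":-0.133},{"gripper":5,"delta_pos":[-189.5,-10.2,-110],"spin":-0.133},{"gripper":5,"delta_pos":[-189.5,-10.2,-110],"spin":-0.133}]' 50; python3 st.py
python3 - <<'E'
from h import *
a=optics.get_image("scene"); b=optics.get_image("top")
cv2.imwrite("pics/s2.png",a);cv2.imwrite("pics/t2.png",b)
z=lambda im,x,y,w,h:cv2.resize(im[y:y+h,x:x+w],(400,300),interpolation=cv2.INTER_CUBIC)
c=np.hstack([z(a,120,205,120,90),z(b,380,120,160,120)])
cv2.imwrite("pics/z2.png",np.clip(c.astype(float)*1.6,0,255).astype(np.uint8))
E
```

```text
clock: 4.4
position: [0.6209, -0.1885, 0.1495]
ee_rot: [-0.001, 0.083, 0.997, 0.0]
contact_force: [-1.5, -0.1, -1.6]
width: 0.0154
t 4.4 pos [ 0.6209 -0.1885  0.1495] xang 170.5 z [-0.003  0.001 -1.   ] q [-0.402  0.438  1.461 -0.     1.245 -1.807] F [-1.5 -0.1 -1.6] M [0.02 0.02 0.04] w 15.4
```

View pics/z2.png

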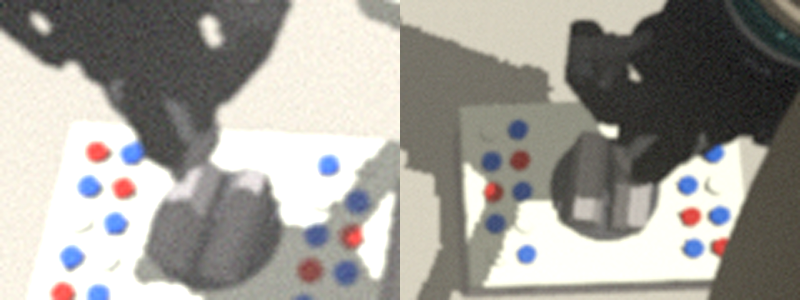

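```bash
python3 - <<'E'
from h import *
a=cv2.imread("pics/s2.png")[220:300,140:220]
cv2.imwrite("pics/z3.png",np.clip(cv2.resize(a,(600,600),interpolation=cv2.INTER_CUBIC).astype(float)*2.2,0,255).astype(np.uint8))
s=manip.get_state()["position"]
for dz in(0,-.0115,-.0175,-.0335): print(dz,(proj("scene",s+[0,0,dz])-[140,220])*7.5)
M=np.radians(-9.5);u=np.array([np.cos(M),np.sin(M),0])*.014
for k in(-1,1): print((proj("scene",s+[0,0,-.0335]+k*u)-[140,220])*7.5)
E
```

```text
0 [232.54913239 146.78439133]
-0.0115 [246.57793293 178.29211031]
-0.0175 [253.75919874 194.42073829]
-0.0335 [272.4626888  236.42748771]
[299.10248659 174.17944348]
[245.3702955  299.73309198]
```

View pics/z3.png

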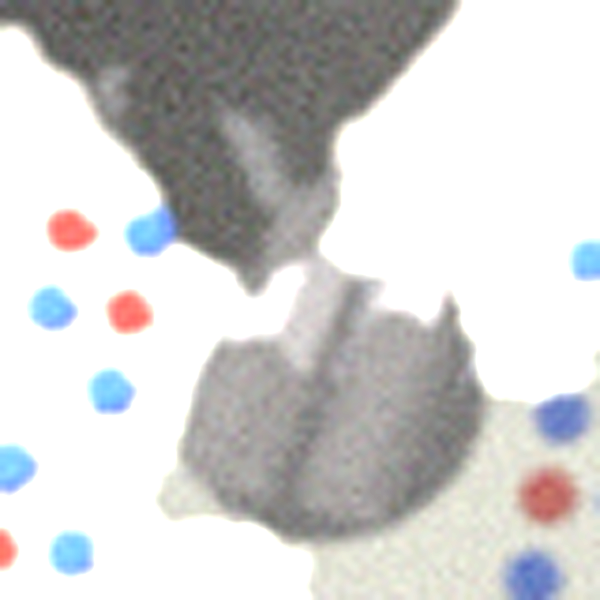

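The zoomed picture shows the blade's near lower corner at about (255,292), where I predicted (245,300), so the key hangs as expected. I correct by 2 mm and go down in steps.

```bash
python3 -m pendant '[{"gripper":5,"delta_pos":[-2.2,-0.6,10],"spin":0},{"gripper":5,"delta_pos":[-2.2,-0.6,25],"spin":0},{"gripper":5,"delta_pos":[-2.2,-0.6,38],"spin":0},{"gripper":5,"delta_pos":[-2.2,-0.6,42],"spin":0},{"gripper":5,"delta_pos":[-2.2,-0.6,46],"spin":0},{"gripper":5,"delta_pos":[-2.2,-0.6,46],"spin":0}]' 50; python3 st.py
```

```text
clock: 5.1
position: [0.6238, -0.1898, 0.1039]
ee_rot: [-0.0, 0.083, 0.997, 0.0]
contact_force: [-0.1, 0.3, -1.7]
width: 0.0155
t 5.1 pos [ 0.6238 -0.1898  0.1039] xang 170.5 z [-0.001  0.    -1.   ] q [-0.402  0.477  1.516 -0.     1.149 -1.807] F [-0.1  0.3 -1.7] M [-0.02 -0.02  0.03] w 15.5
```

```bash
python3 -m pendant '[{"gripper":5,"delta_pos":[0,0,2],"spin":0},{"gripper":5,"delta_pos":[0,0,4],"spin":0},{"gripper":5,"delta_pos":[0,0,6],"spin":0},{"gripper":5,"delta_pos":[0,0,8],"spin":0},{"gripper":5,"delta_pos":[0,0,8],"spin":0}]' 50; python3 st.py
```

```text
clock: 5.6
position: [0.6239, -0.1899, 0.096]
ee_rot: [-0.0, 0.083, 0.997, 0.0]
contact_force: [-0.5, -0.0, -1.1]
width: 0.0157
t 5.6 pos [ 0.6239 -0.1899  0.096 ] xang 170.5 z [-0.001  0.    -1.   ] q [-0.402  0.484  1.526 -0.     1.132 -1.807] F [-0.5 -0.  -1.1] M [-0.08  0.05  0.  ] w 15.7
```

Going in freely. I continue to the shoulder.

```bash
python3 -m pendant '[{"gripper":5,"delta_pos":[0,0,1.5],"spin":0},{"gripper":5,"delta_pos":[0,0,3],"spin":0},{"gripper":5,"delta_pos":[0,0,4],"spin":0},{"gripper":5,"delta_pos":[0,0,4.5],"spin":0},{"gripper":5,"delta_pos":[0,0,4.5],"spin":0}]' 50; python3 st.py
```

```text
clock: 6.1
position: [0.6241, -0.1899, 0.0925]
ee_rot: [0.0, 0.083, 0.997, -0.0]
contact_force: [-0.5, 1.3, 5.3]
width: 0.0153
t 6.1 pos [ 0.6241 -0.1899  0.0925] xang 170.5 z [ 0. -0. -1.] q [-0.402  0.487  1.53  -0.     1.124 -1.807] F [-0.5  1.3  5.3] M [0.09 0.33 0.01] w 15.3
```

The key is seated: TCP z is 0.0925 as predicted, with light contact. Now I turn clockwise in two stages.

```bash
python3 -m pendant '[{"gripper":5,"delta_pos":[0,0,0],"spin":0.05},{"gripper":5,"delta_pos":[0,0,0],"spin":0.14},{"gripper":5,"delta_pos":[0,0,0],"spin":0.24},{"gripper":5,"delta_pos":[0,0,0],"spin":0.34},{"gripper":5,"delta_pos":[0,0,0],"spin":0.44},{"gripper":5,"delta_pos":[0,0,0],"spin":0.54},{"gripper":5,"delta_pos":[0,0,0],"spin":0.64},{"gripper":5,"delta_pos":[0,0,0],"spin":0.74},{"gripper":5,"delta_pos":[0,0,0],"spin":0.84},{"gripper":5,"delta_pos":[0,0,0],"spin":0.94},{"gripper":5,"delta_pos":[0,0,0],"spin":1.04},{"gripper":5,"delta_pos":[0,0,0],"spin":1.14},{"gripper":5,"delta_pos":[0,0,0],"spin":1.24},{"gripper":5,"delta_pos":[0,0,0],"spin":1.3},{"gripper":5,"delta_pos":[0,0,0],"spin":1.3}]' 70; python3 st.py
```

```text
clock: 7.6
position: [0.6241, -0.1904, 0.0926]
ee_rot: [0.001, 0.669, 0.743, -0.0]
contact_force: [-1.6, 0.1, 6.2]
width: 0.0151
t 7.6 pos [ 0.6241 -0.1904  0.0926] xang 96.04 z [ 0.    -0.001 -1.   ] q [-4.020e-01  4.870e-01  1.530e+00 -1.000e-03  1.124e+00 -5.070e-01] F [-1.6  0.1  6.2] M [-0.14  0.4   0.01] w 15.1
```

```bash
python3 -m pendant '[{"gripper":5,"delta_pos":[0,0,0],"spin":0.04},{"gripper":5,"delta_pos":[0,0,0],"spin":0.08},{"gripper":5,"delta_pos":[0,0,0],"spin":0.12}]' 70; python3 st.py;  python3 -m pendant '[{"gripper":5,"delta_pos":[0,0,0],"spin":0.03},{"gripper":5,"delta_pos":[0,0,0],"spin":0.06}]' 70; python3 st.py
```

```text
clock: 7.9
position: [0.6241, -0.1904, 0.0926]
ee_rot: [0.001, 0.712, 0.702, -0.0]
contact_force: [-2.2, -0.8, 5.7]
width: 0.0156
t 7.9 pos [ 0.6241 -0.1904  0.0926] xang 89.16 z [ 0.    -0.001 -1.   ] q [-4.020e-01  4.870e-01  1.530e+00 -1.000e-03  1.124e+00 -3.870e-01] F [-2.2 -0.8  5.7] M [-0.13  0.4   0.11] w 15.6
clock: 8.1
position: [0.624, -0.1904, 0.0926]
ee_rot: [0.001, 0.733, 0.68, -0.0]
contact_force: [-2.4, -0.2, 5.4]
width: 0.015
t 8.1 pos [ 0.624  -0.1904  0.0926] xang 85.74 z [ 0.    -0.001 -1.   ] q [-4.020e-01  4.870e-01  1.530e+00 -1.000e-03  1.124e+00 -3.270e-01] F [-2.4 -0.2  5.4] M [-0.08  0.43  0.15] w 15.0
```

```bash
python3 -m pendant '[{"gripper":5,"delta_pos":[0,0,0],"spin":0.03},{"gripper":5,"delta_pos":[0,0,0],"spin":0.03}]' 70; python3 st.py;  python3 -m pendant '[{"gripper":5,"delta_pos":[0,0,0],"spin":0.03},{"gripper":5,"delta_pos":[0,0,0],"spin":0.03}]' 70; python3 st.py
```

```text
clock: 8.3
position: [0.624, -0.1904, 0.0926]
ee_rot: [0.001, 0.743, 0.67, -0.0]
contact_force: [-1.9, 0.1, 5.3]
width: 0.0153
t 8.3 pos [ 0.624  -0.1904  0.0926] xang 84.09 z [ 0.    -0.001 -1.   ] q [-4.020e-01  4.870e-01  1.530e+00 -1.000e-03  1.124e+00 -2.990e-01] F [-1.9  0.1  5.3] M [-0.12  0.39  0.15] w 15.3
clock: 8.5
position: [0.624, -0.1904, 0.0925]
ee_rot: [0.001, 0.752, 0.659, -0.0]
contact_force: [-3.2, 0.1, 6.0]
width: 0.0154
t 8.5 pos [ 0.624  -0.1904  0.0925] xang 82.43 z [ 0.    -0.001 -1.   ] q [-4.020e-01  4.870e-01  1.530e+00 -1.000e-03  1.124e+00 -2.690e-01] F [-3.2  0.1  6. ] M [-0.03  0.35  0.44] w 15.4
```

```bash
python3 -m pendant '[{"gripper":5,"delta_pos":[0,0,0],"spin":0.02},{"gripper":5,"delta_pos":[0,0,0],"spin":0.02}]' 90; python3 st.py
python3 - <<'E'
from h import *
a=optics.get_image("scene"); b=optics.get_image("top")
cv2.imwrite("pics/s3.png",a);cv2.imwrite("pics/t3.png",b)
z=lambda im,x,y,w,h:cv2.resize(im[y:y+h,x:x+w],(400,300),interpolation=cv2.INTER_CUBIC)
c=np.hstack([z(a,120,205,120,90),z(b,380,120,160,120)])
cv2.imwrite("pics/z4.png",np.clip(c.astype(float)*1.6,0,255).astype(np.uint8))
E
```

```text
clock: 8.7
position: [0.624, -0.1904, 0.0926]
ee_rot: [0.001, 0.758, 0.652, -0.001]
contact_force: [-3.4, 0.1, 5.9]
width: 0.0151
t 8.7 pos [ 0.624  -0.1904  0.0926] xang 81.34 z [ 0.    -0.002 -1.   ] q [-0.402  0.487  1.53  -0.002  1.124 -0.25 ] F [-3.4  0.1  5.9] M [-0.12  0.4   0.68] w 15.1
```

View pics/z4.png

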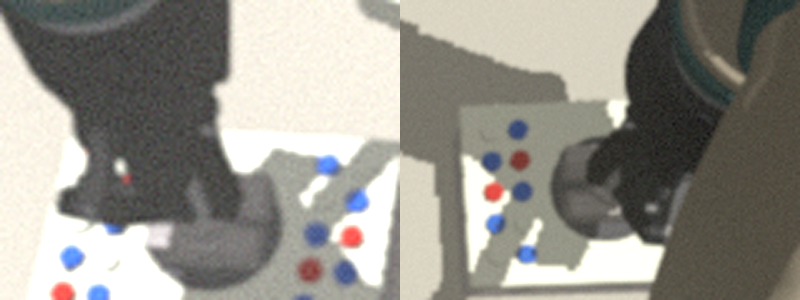

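The picture shows the ridges along the block's long side, and the moment climbs steeply (0.15, 0.44, 0.68 N m), so the lock is at its stop. I relax the twist, open and retreat.

```bash
python3 -m pendant '[{"gripper":5,"delta_pos":[0,0,0],"spin":-0.02},{"gripper":5,"delta_pos":[0,0,0],"spin":-0.045},{"gripper":5,"delta_pos":[0,0,0],"spin":-0.045}]' 30; python3 st.py; python3 -m pendant '[{"gripper":25,"delta_pos":[0,0,0],"spin":-0.045},{"gripper":40,"delta_pos":[0,0,0],"spin":-0.045},{"gripper":60,"delta_pos":[0,0,0],"spin":-0.045},{"gripper":60,"delta_pos":[0,0,0],"spin":-0.045},{"gripper":60,"delta_pos":[0,0,0],"spin":-0.045},{"gripper":60,"delta_pos":[0,0,-15],"spin":-0.045},{"gripper":60,"delta_pos":[0,0,-50],"spin":-0.045},{"gripper":60,"delta_pos":[0,0,-90],"spin":-0.045},{"gripper":60,"delta_pos":[0,0,-120],"spin":-0.045}]'; python3 st.py;  python3 -m pendant '[{"gripper":60,"delta_pos":[40,0,-20],"spin":0},{"gripper":60,"delta_pos":[85,0,-20],"spin":0},{"gripper":60,"delta_pos":[130,40,-20],"spin":0},{"gripper":60,"delta_pos":[170,80,-20],"spin":0},{"gripper":60,"delta_pos":[200,120,-20],"spin":0},{"gripper":60,"delta_pos":[200,120,-20],"spin":0}]' >/dev/null; python3 st.py
python3 - <<'E'
from h import *
a=optics.get_image("scene"); b=optics.get_image("top")
cv2.imwrite("pics/s4.png",a);cv2.imwrite("pics/t4.png",b)
z=lambda im,x,y,w,h:cv2.resize(im[y:y+h,x:x+w],(400,300),interpolation=cv2.INTER_CUBIC)
c=np.vstack([np.hstack([z(a,120,205,120,90),z(b,400,145,120,90)]),np.hstack([cv2.resize(a,(400,300)),cv2.resize(b,(400,300))])])
cv2.imwrite("pics/z5.png",np.clip(c.astype(float)*1.6,0,255).astype(np.uint8))
E
```

```text
clock: 9.1
position: [0.624, -0.1904, 0.0926]
ee_rot: [0.001, 0.744, 0.668, -0.0]
contact_force: [-2.6, -0.5, 6.0]
width: 0.0149
t 9.1 pos [ 0.624  -0.1904  0.0926] xang 83.87 z [ 0.    -0.001 -1.   ] q [-4.020e-01  4.870e-01  1.530e+00 -1.000e-03  1.124e+00 -2.950e-01] F [-2.6 -0.5  6. ] M [-0.07  0.4   0.33] w 14.9
clock: 10.0
position: [0.6246, -0.1901, 0.2141]
ee_rot: [0.001, 0.73, 0.684, 0.0]
contact_force: [1.0, -0.7, -0.6]
width: 0.06
t 10.0 pos [ 0.6246 -0.1901  0.2141] xang 86.27 z [ 0.002 -0.001 -1.   ] q [-0.402  0.401  1.357 -0.     1.381 -0.337] F [ 1.  -0.7 -0.6] M [-0.02 -0.02 -0.03] w 60.0
t 10.6 pos [0.7599 0.0059 0.2306] xang 86.47 z [ 0.002  0.002 -1.   ] q [-0.085  0.565  1.037  0.002  1.538 -0.023] F [-0.6 -0.6 -0.3] M [-0.04 -0.01  0.01] w 60.1
```

View pics/z5.png

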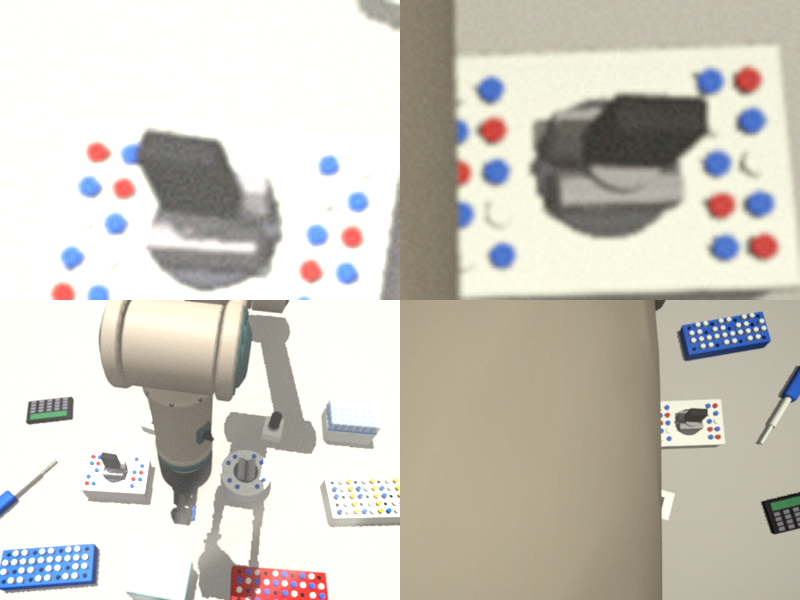

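The key stands in the slot and the ridges run along the long side. I'll measure the ridge direction against the cover.

```bash
python3 - <<'E'
from h import *
def sub(n,uv0,uv1,z,up,rng=4,N=25,name=""):
    im=cv2.GaussianBlur(cv2.imread(f"pics/{n}4.png"),(0,0),.6).max(2).astype(np.float32)
    pts=[]
    for s in np.linspace(0,1,N):
        c=np.array(uv0)*(1-s)+np.array(uv1)*s
        k=np.linspace(-rng,rng,81); prof=cv2.remap(im,np.full((1,81),c[0],np.float32),(c[1]+k)[None].astype(np.float32),cv2.INTER_CUBIC)[0]
        i=np.argmin(np.gradient(prof)*up); pts.append(onz(n,(c[0],c[1]+k[i]),z)[:2])
    v=cv2.fitLine(np.array(pts,np.float32),cv2.DIST_HUBER,0,0,0).ravel(); a=np.degrees(np.arctan2(v[1],v[0]))%180
    P=np.array(pts); r=(P-v[2:])@np.array([-v[1],v[0]]); print(name,n,"ang",round(a,2),"rms mm",(r.std()*1e3).round(2),"mid",P.mean(0).round(4))
# top crop: x=400+X*.3 ; y=145+Y*.3
sub("top",(400+570*.3-120,145+207*.3),(400+675*.3-120,145+203*.3),.075,1,3,name="ridge near")
sub("top",(400+480*.3-120,145+292*.3),(400+780*.3-120,145+286*.3),.053,1,3,name="cover far")
sub("top",(400+480*.3-120,145+55*.3),(400+770*.3-120,145+47*.3),.053,-1,3,name="cover near")
sub("scene",(120+150*.3,205+248*.3),(120+250*.3,205+254*.3),.075,1,3,name="ridge")
sub("top",(400+622*.3-120,145+96*.3),(400+700*.3-120,145+98*.3),.131,1,2,name="paddle")
im=cv2.imread("pics/top4.png") if 0 else cv2.imread("pics/t4.png")
E
```

```text
[ WARN:0@0.399] global loadsave.cpp:275 findDecoder imread_('pics/top4.png'): can't open/read file: check file path/integrity
Traceback (most recent call last):
cv2.error: OpenCV(4.12.0) /io/opencv/modules/imgproc/src/smooth.dispatch.cpp:618: error: (-215:Assertion failed) !_src.empty() in function 'GaussianBlur'
```

```bash
cat > m6.py <<'E'
from h import *
def sub(n,uv0,uv1,z,up,rng=4,N=25,name=""):
    im=cv2.GaussianBlur(cv2.imread(f"pics/{n[0]}4.png"),(0,0),.6).max(2).astype(np.float32)
    pts=[]
    for s in np.linspace(0,1,N):
        c=np.array(uv0)*(1-s)+np.array(uv1)*s
        k=np.linspace(-rng,rng,81); prof=cv2.remap(im,np.full((1,81),c[0],np.float32),(c[1]+k)[None].astype(np.float32),cv2.INTER_CUBIC)[0]
        i=np.argmin(np.gradient(prof)*up); pts.append(onz(n,(c[0],c[1]+k[i]),z)[:2])
    v=cv2.fitLine(np.array(pts,np.float32),cv2.DIST_HUBER,0,0.01,0.01).ravel(); a=np.degrees(np.arctan2(v[1],v[0]))%180
    P=np.array(pts); r=(P-v[2:])@np.array([-v[1],v[0]]); print(name,n,"ang",round(a,2),"rms mm",(r.std()*1e3).round(2),"mid",P.mean(0).round(4))
sub("top",(451,207.1),(482,205.9),.075,1,3,name="ridge outer edge")
sub("top",(424,232.6),(514,230.8),.053,1,3,name="cover near edge")
sub("top",(424,161.5),(511,159.1),.053,-1,3,name="cover far edge")
sub("scene",(165,279.4),(195,281.2),.075,1,3,name="ridge outer")
sub("top",(467,173.8),(489,174.4),.131,1,2,name="paddle")
E
python3 m6.py
```

```text
ridge outer edge top ang 91.43 rms mm 0.45 mid [ 0.6029 -0.1898]
cover near edge top ang 91.0 rms mm 0.41 mid [ 0.5699 -0.197 ]
cover far edge top ang 90.76 rms mm 0.41 mid [ 0.6747 -0.202 ]
ridge outer scene ang 91.37 rms mm 0.43 mid [ 0.6438 -0.1872]
paddle top ang 84.9 rms mm 0.29 mid [ 0.6293 -0.1902]
```

The ridge is at 91.4° against a block long side of about 90.8°, which is within measuring error of the stop, and the key is upright. I'll hand it in.

```bash
python3 -c "
from rig import ticket; print(ticket.sign_off())"; python3 st.py
```

```text
the job is handed in; nothing more can be done
None
the job is handed in; nothing more can be done
```

The key is standing upright in the rectangular block's lock, which I turned clockwise to its stop with the key. I then let go, backed the arm off and handed the job in at about 10.7 s.

**What the last checks showed**
- **Fully in:** the blade seated with the tool at 92.5 mm, the height I had predicted, with about 5 N of upward contact force.
- **At the stop:** the turning moment rose from about 0.15 to 0.68 N m over the last 3 degrees of turning. That is well above the lock's 0.12 N m friction.
- **Slot direction:** the lock's ridges measure 91.4° in both views, against about 90.8° for the block's long side. They agree within the measurement noise.
- **Key upright:** it is visibly upright in both pictures, and the force on the tool was near zero after backing off.

**What disagreed or was not seen**
- **Camera offset:** the two cameras differed by 1.5–4 mm on the taller features (key handle, lock head). I used values between the two views, checked against the cover and holder, and the blade went in without contact force.
- **Turn past nominal:** the lock needed a bit more than the suggested 5° past nominal to show a firm stop, about 9° in all. The key now sits turned about 4–6° within the slot's play.
- **Blue look-alike:** the arm hid it in the last picture. My path stayed clear of it, and I saw no unexpected contact force.
- **Round lock:** I never went near it, and it looks unchanged in the last scene picture.

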